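# Set the sander's speed dial to four and start it

### The job

Set the yellow speed dial of the blue bench sander to position 4 by pushing it round gently with a fingertip, click by click, and let it rest there. Then press the green start button on the grey switch box all the way down and let go. Never press green while the dial is not on 4, never press the red button, pick nothing up, and leave everything else on the table where it is.

Things in the scene. Friction and masses are not known exactly. Their poses are not given: they have to be found in the camera images.
- dial (a joint): Angle of the speed dial, rad: 0 at position 0, growing clockwise seen from above; one click is 0.5236 rad (30 deg), positions 0 to 7, position 4 at 2.094 rad; hard stops at 0 and 7. Starts at rest on 0, 1 or 2. Detents pull it to the nearest position, within half a click either side; passing a click takes up to 0.2 N m, about 5 N of fingertip push at 40 mm radius.
- sander: Blue bench disc sander, fixed; origin on the table under the dial axis; -x is its front (robot side), +y its left, z up. Its black deck, 190 x 190 mm centred on the dial, is 60 mm high; motor and sanding disc stand behind, from 90 mm in +x, up to 155 mm high. White dots round the dial count the positions: red square = 0, then 1 to 7 dots. Position k lies 285 - 30*k degrees counter-clockwise from +x.
- dial_axis (a point): Point on the dial's vertical axis at the height of the dial's top face, 82 mm above the table. The dial is a yellow disc 100 mm across with one wedge-shaped finger notch in its rim. It turns about this axis. Position 0 is on the right, 4 nearly at the front (towards the robot), 7 on the left.
- dial_notch (a point): Middle of the dial's finger notch, 40 mm out from the axis, at top-face height (82 mm over the table); its x axis points outwards. The notch is a wedge 64 degrees wide with radial walls, from 23 mm radius to the open rim at 50 mm, about 50 mm wide here; its floor is 66 mm over the table and bears a red pointer line. A closed fingertip lowered in here turns the dial by pushing a wall.
- start (a joint): Travel of the green button, m: 0 up, 0.006 fully down; springs back. Fully down takes 5 N.
- start_top (a point): Centre of the top of the green start button: 30 mm across, in a black collar 46 mm across, on the grey switch box (100 x 150 x 45 mm, fixed). 67 mm above the table when up; pressed straight down. Its left/right place on the box changes.
- stop (a joint): Travel of the red button, m: 0 up, 0.006 fully down.
- stop_top (a point): Centre of the top of the red stop button, same size, on the same box 66 mm beside the green one. Do not press.
- wood_round: Loose wooden disc, 44 mm across, 10 mm high, lying in front of the switch box; origin at the centre of its underside.
- screw_jar: Loose clear jar with orange lid, 52 mm across, 60 mm tall, behind the switch box; origin at the centre of its underside.
- carton: Loose small white carton 50 x 45 x 50 mm, behind the switch box; origin at the centre of its underside.
- hammer: Loose hammer, 260 mm long, lying on the left; origin under its middle.
- glue: Loose white glue bottle with orange cap, 56 mm across, 190 mm tall, on the right; origin at the centre of its underside.
- bug_house: Loose wooden bug house 130 x 164 x 110 mm, on the left; origin at the centre of its underside.
- brush: Loose yellow-handled brush, 200 mm long, lying on the right; origin under its middle.

How it is judged:
On the way, in this order (a step that is already met when the one before it is completed fails the run):
1. the dial rests on position 4, with the fingers off it (value of joint dial between 1.964 and 2.224 rad and velocity of joint dial between -0.1 and 0.1 rad/s and contact force between each of the arm, the fingers and dial below 0.2 N), for 0.2 s.
2. the green button is pressed down with the dial on 4 (value of joint start above 0.0045 m and value of joint dial between 1.964 and 2.224 rad), for 0.05 s.
At the end, for the whole second after the job is handed in: The dial rests on position 4 (within 0.13 rad), the green button was pressed at least 4.5 mm down after that and is up again, the red button is up (value of joint dial between 1.964 and 2.224 rad and value of joint each of start, stop below 0.0015 m); the robot touches nothing.
It fails at once if the green button is pressed (over 3 mm) while the dial is not on 4 (value of joint start above 0.003 m and not (value of joint dial between 1.964 and 2.224 rad)).
It fails at once if the red button is pressed (over 2 mm) (value of joint stop above 0.002 m).
It fails at once if the dial is pushed or squeezed with over 30 N (contact force between any of the fingers, the arm and dial above 30 N).
It fails at once if a loose thing is moved more than 30 mm (distance of any of wood_round, screw_jar, carton, hammer, glue, bug_house, brush from where it was at the start of the episode above 0.03 m).
It fails at once if a loose thing is lifted or tipped over (height (world z) of any of wood_round, screw_jar, carton, hammer, glue, bug_house, brush above 0.015 m or angle between any of glue, screw_jar, carton, bug_house's own z axis and vertical above 0.35 rad).
It also fails if it takes over 61 s, if anything falls off the work surface, if the arm or the gripper's body presses on something with over 40 N, if the wrist force passes 120 N, or if a joint passes its speed limit or range.

### The arm

A 7-joint arm with a two-finger parallel gripper is mounted at the origin on the work surface. World frame = base frame: x ahead of the robot, y to its left, z up, the work surface at z = 0. Lengths are in m, angles in rad, forces in N, time in s.
With the tool pointing down it reaches from about 0.35 to 0.9 m from the base axis. Payload 7.2 kg.
Tool frame: the origin (TCP) lies midway between the tips of the shut fingers; the grasp point (between the pads) lies 19 mm behind it (arm.grasp_offset is the distance from the TCP to the grasp point, in m); z points along the fingers, x is the direction in which the jaws open and shut, and the axes are right-handed (so a half turn about z gives the same grasp; the last joint's range is limited). The gripper opens to 88 mm and grips with 3 to 60 N. Pads are 20 mm wide; open, the fingers measure 115 mm over their backs; the gripper's body (75 mm by 178 mm) begins 61 mm behind the grasp point.
Start: joints at [1.049, 0.411, -0.013, 1.596, 0.006, 1.134, -0.082], TCP at [0.274, -0.562, 0.223] pointing down, gripper open.
Joint ranges: [-2.95, 2.95], [-0.29, 1.99], [-1.47, 1.44], [0.14, 2.54], [-1.03, 4.17], [0.13, 1.85], [-2.86, 2.86]. Speed limits (rad/s): [2.39, 2.39, 3.01, 3.01, 3.14, 3.14, 3.14].

### API

Orientations are given as [roll, pitch, yaw] about the fixed x, y, z axes, in that order (R = Rz(yaw) Ry(pitch) Rx(roll)).
In Python, from station import arm gives the robot as it stands.
- The arm moves only by the shell command python3 -m creep 'ROWS'. ROWS is JSON, a list of rows, each an object with "xyz": the shift along the tool's x, y, z in cm, a list of three; "twist": the turn about the tool's z in rad; "fingers": the opening, from 0 (shut) to 1 (fully open). A call has 1 to 8 rows; each row is the pose to reach, as a shift and turn from the pose commanded when the call began, along the tool's axes at that moment; what a row does not reach only later rows make up. A row lasts 1/10 s, in which the tool goes at most 50 mm and 8.59 degrees, less where a joint would pass 70% of its speed; a pose out of reach is approached as far as the arm can. A call with a gripper value outside its range is refused whole. The fingers move at their own pace and stop on an object; the grip force is fixed at half the most. Time passes only in rows, so rows that repeat a pose let the fingers close. It gives the time, the measured TCP pose, the force and the opening at its end, in the units of the state.
- arm.get_obs(): the state, without advancing time (a new reading comes with each control period).
- arm.capture(name): name is "scene" or "top"; returns a dict with "color" (480x640x3 uint8, red, green, blue), "K" (3x3 intrinsics, pixels), "origin" and "orientation" of the camera in the world. Camera axes: x right, y down, z forward; pixel columns grow to the right and rows downward; lengths in m; the calibration is good to about 2 mm. A picture is of the moment at which its call begins. There is no depth.
- arm.hand_in(): hands the job in, once; it reports no verdict.
The state is a dict: "time_s": time; "joint_positions": joint angles; "qd": joint speeds; "joint_efforts": joint torques, N m; "tool_pos": TCP position; "eef_rot": TCP orientation; "contact_force": force on the tool from outside, world axes, zero at the start; "wrist_torque": the same for the moment, N m; "gripper_width": finger opening in m.
Only numpy, scipy, OpenCV 4.12 (cv2) and the standard library are available. Lean on these libraries where they do the work, as an engineer would, in place of code of your own. Each camera call takes 0.05 s, during which the arm holds its last target. There are 200 camera calls.

## Working session

There is one attempt and no reset: what is moved stays moved. The work goes in short steps, Python scripts to look and compute and a shell command to move; the robot and the scene stay as the last step left them, time stands still between calls to the robot, and variables do not carry over. Pictures are saved under pics/ and viewed, about 8 in all and at most 12, crops included, and the job is handed in when it is done.

```bash
ls; mkdir -p pics
python3 - <<'E'
from station import arm
import cv2,numpy as np
o=arm.get_obs(); print({k:np.round(v,3) for k,v in o.items()})
for n in("scene","top"):
    c=arm.capture(n); cv2.imwrite(f"pics/{n}0.png",c["color"][:,:,::-1]); print(n,c["K"].tolist() if hasattr(c["K"],'tolist') else c["K"],c["origin"],c["orientation"])
E
```

```text
pics
{'time_s': np.float64(0.0), 'joint_positions': array([ 1.049,  0.412, -0.013,  1.597,  0.006,  1.134, -0.082]), 'qd': array([-0.001, -0.001, -0.001, -0.001,  0.   ,  0.002,  0.   ]), 'joint_efforts': array([ 1.0000e-03, -5.8795e+01,  6.4200e-01, -2.9108e+01, -5.4000e-02,
        1.8000e-02,  0.0000e+00]), 'tool_pos': array([ 0.274, -0.561,  0.222]), 'eef_rot': array([ 3.141e+00,  2.000e-03, -1.117e+00]), 'contact_force': array([ 0.249, -0.291, -0.288]), 'wrist_torque': array([-0.029,  0.031, -0.037]), 'gripper_width': np.float64(0.088)}
scene [[491.9344628817908, 0.0, 327.1751377686701], [0.0, 491.9344628817908, 236.6031104136176], [0.0, 0.0, 1.0]] [1.21727473 0.61999043 0.83409782] [-2.28064979  0.01395496  2.29801811]
top [[506.97602527288956, 0.0, 322.4095117578359], [0.0, 506.97602527288956, 239.6750471924257], [0.0, 0.0, 1.0]] [0.30991584 0.00278992 1.22946861] [-2.92813648e+00  2.91508443e-03 -1.59637541e+00]
```

View pics/top0.png

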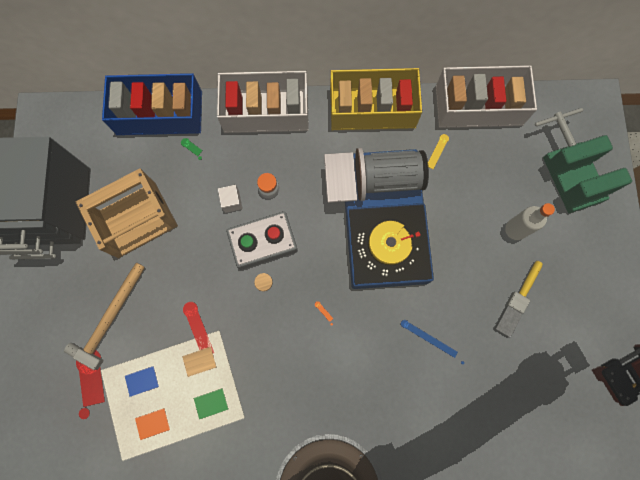

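View pics/scene0.png

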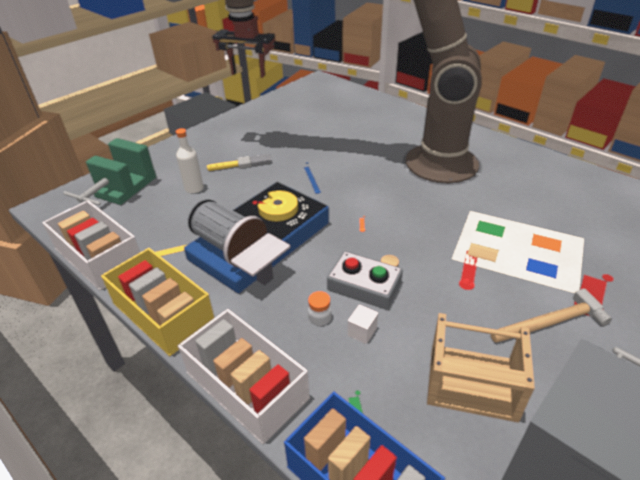

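Top view: dial about (391,242), with the red pointer to its right, towards the red square at (418,235). Green button is at (247,241) and red at (274,233). Next: a helper and a crop.

```bash
cat > h.py <<'E'
import numpy as np,cv2
from station import arm
from scipy.spatial.transform import Rotation as R
def rot(c):
    o=np.array(c["orientation"]); return R.from_euler('xyz',o).as_matrix() if o.shape==(3,) else (o if o.shape==(3,3) else R.from_quat(o).as_matrix())
def back(c,px,z):
    d=rot(c)@np.linalg.inv(c["K"])@np.array([px[0],px[1],1.]); o=np.array(c["origin"]); return (o+d*(z-o[2])/d[2])
def proj(c,p):
    v=np.array(c["K"])@(rot(c).T@(np.array(p)-c["origin"])); return v[:2]/v[2]
def blob(c,lo,hi,box):
    x0,y0,x1,y1=box; h=cv2.cvtColor(c["color"],cv2.COLOR_RGB2HSV)[y0:y1,x0:x1]
    m=cv2.inRange(h,np.array(lo),np.array(hi)); n,l,s,ce=cv2.connectedComponentsWithStats(m)
    i=1+np.argmax(s[1:,4]); pts=cv2.findNonZero((l==i).astype(np.uint8)); (cx,cy),r=cv2.minEnclosingCircle(pts)
    return np.array([cx+x0,cy+y0]),r,ce[i]+[x0,y0],s[i,4]
def crop(c,box,k,name):
    x0,y0,x1,y1=box; cv2.imwrite(name,cv2.resize(c["color"][y0:y1,x0:x1,::-1],None,fx=k,fy=k,interpolation=cv2.INTER_CUBIC))
E
python3 - <<'E'
from h import *
c=arm.capture("top")
for n,lo,hi,b,z in(("dial",(22,120,120),(34,255,255),(350,205,430,280),.082),("green",(45,100,50),(85,255,255),(230,225,262,255),.067),("red",(0,150,90),(8,255,255),(262,220,290,245),.067)):
    p,r,ce,a=blob(c,lo,hi,b); print(n,p,r,ce,a,back(c,p,z),back(c,ce,z))
s=arm.capture("scene")
for n,lo,hi,b,z in(("dial",(22,120,120),(34,255,255),(245,180,310,230),.082),("green",(45,100,50),(85,255,255),(365,260,395,285),.067),("red",(0,150,90),(8,255,255),(340,255,365,275),.067)):
    p,r,ce,a=blob(s,lo,hi,b); print(n,p,r,ce,a,back(s,p,z),back(s,ce,z))
# deck corners (px guesses) at z=.06
for q in((349,206),(426,200),(432,281),(351,286)): print(q,back(c,q,.06))
crop(c,(340,190,440,290),6,"pics/dial.png")
E
```

```text
dial [390.69355011 241.57258224] 21.985851287841797 [389.80637982 242.13575668] 1348 [ 0.55001519 -0.15800863  0.082     ] [ 0.5487388  -0.15588648  0.082     ]
green [246.60126495 240.93037987] 6.142855644226074 [246.51724138 240.64655172] 116 [0.56354446 0.17759514 0.067     ] [0.56423101 0.17779646 0.067     ]
red [273.31818199 232.31818199] 5.956206798553467 [273.39130435 232.35652174] 115 [0.58264148 0.11481563 0.067     ] [0.5825443  0.11464396 0.067     ]
dial [277.03225708 203.32258034] 20.10246467590332 [278.55479452 205.5890411 ] 876 [ 0.55651114 -0.15345066  0.082     ] [ 0.56066295 -0.14357716  0.082     ]
green [378.5 272. ] 6.800835609436035 [378.63636364 271.84297521] 121 [0.5730197  0.18372452 0.067     ] [0.57243203 0.18365491 0.067     ]
red [351.5 262.5] 6.670932292938232 [351.34821429 263.27678571] 112 [0.58853608 0.11948232 0.067     ] [0.59070748 0.12083155 0.067     ]
(349, 206) [ 0.64422267 -0.06604319  0.06      ]
(426, 200) [ 0.65428078 -0.25126571  0.06      ]
(432, 281) [ 0.45877713 -0.25171062  0.06      ]
(351, 286) [ 0.4520247  -0.06361909  0.06      ]
```

View pics/dial.png

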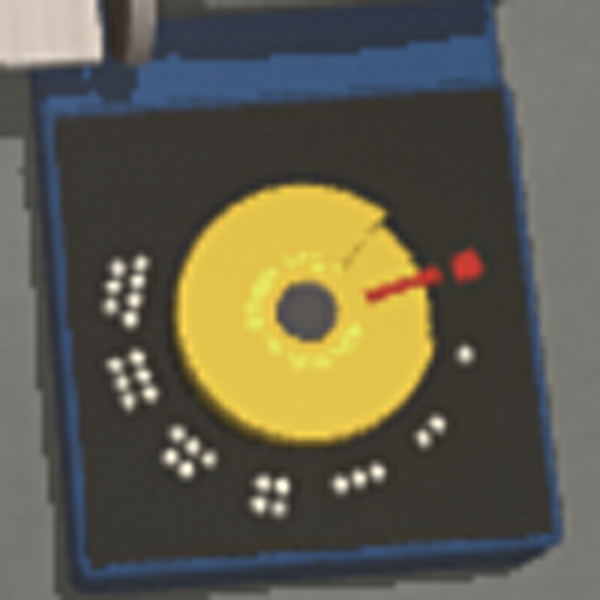

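The dial stands on 0: its pointer faces the red square at crop (467,265), and the 4-dot mark is at crop (270,495). I'll get the sander yaw from the marks, then work out the first move.

Run:
```python
from h import *
c=arm.capture("top"); C=np.array([.551,-.157])
for k,q in((0,(467,265)),(1,(465,354)),(2,(431,432)),(3,(360,478)),(4,(270,495)),(5,(188,452)),(6,(132,378)),(7,(126,290))):
    p=back(c,(340+q[0]/6,190+q[1]/6),.061)[:2]-C; a=np.degrees(np.arctan2(p[1],p[0])); print(k,np.hypot(*p).round(4),((a-(285-30*k)+180)%360-180).round(1))
o=arm.get_obs(); M=R.from_euler('xyz',o["eef_rot"]).as_matrix(); print(M.T@(np.array([.563,-.199,.2])-o["tool_pos"])*100)
```

```text
0 0.0717 0.9
1 0.0678 1.3
2 0.0688 2.4
3 0.0676 4.0
4 0.0709 4.2
5 0.0683 4.6
6 0.0684 3.9
7 0.0669 3.8
[-19.90796862 -41.87987044   2.2383681 ]
```

```bash
python3 -m creep '[{"xyz":[-1,-2,0],"twist":0.1,"fingers":0},{"xyz":[-3,-6,0],"twist":0.2,"fingers":0},{"xyz":[-5,-10,0],"twist":0.3,"fingers":0},{"xyz":[-7,-14,0],"twist":0.4,"fingers":0},{"xyz":[-9,-18.5,0],"twist":0.454,"fingers":0},{"xyz":[-11,-23,0],"twist":0.454,"fingers":0},{"xyz":[-13,-27,0],"twist":0.454,"fingers":0},{"xyz":[-14.5,-30,0],"twist":0.454,"fingers":0}]'
python3 - <<'E'
from h import *
o=arm.get_obs(); M=R.from_euler('xyz',o["eef_rot"]).as_matrix(); print(M.T@(np.array([.564,-.197,.15])-o["tool_pos"])*100,o)
E
```

```text
time_s: 1.05
tool_pos: [0.4819, -0.2968, 0.2227]
eef_rot: [-3.141, 0.001, -1.568]
contact_force: [-0.0, -0.7, 0.0]
gripper_width: 0.0273
[-9.95332821 -8.23302687  7.28420831] {'time_s': 1.05, 'joint_positions': array([ 0.51982102,  0.31304784, -0.06678232,  1.73975038,  0.02222076,
        1.08930253, -1.12225   ]), 'qd': array([-0.45502656,  0.04803313, -0.12458132, -0.06649293,  0.06117817,
        0.0196292 , -0.61433104]), 'joint_efforts': array([ 2.51429938e+00, -5.23803341e+01,  8.45436193e-02, -2.78755099e+01,
       -1.57831726e-01, -7.21161094e-03,  7.60057457e-01]), 'tool_pos': array([ 0.48188095, -0.29679173,  0.22272682]), 'eef_rot': array([-3.14099149e+00,  6.60486405e-04, -1.56823832e+00]), 'contact_force': array([-0.03810786, -0.72390405,  0.03694071]), 'wrist_torque': array([ 0.01447305, -0.03415757, -0.02063687]), 'gripper_width': 0.027287448222590136}
```

```bash
python3 -m creep '[{"xyz":[-2.5,-2,0],"twist":0,"fingers":0},{"xyz":[-5,-4,1],"twist":0,"fingers":0},{"xyz":[-7.5,-6,3],"twist":0,"fingers":0},{"xyz":[-9.3,-7.5,5],"twist":0,"fingers":0},{"xyz":[-10.1,-8.3,8],"twist":0,"fingers":0},{"xyz":[-10.1,-8.3,10],"twist":0,"fingers":0},{"xyz":[-10.1,-8.3,10],"twist":0,"fingers":0},{"xyz":[-10.1,-8.3,10],"twist":0,"fingers":0}]'
python3 - <<'E'
from h import *
a=arm.capture("top");b=arm.capture("scene")
o=arm.get_obs(); print(o["gripper_width"],o["contact_force"],o["tool_pos"])
crop(a,(340,180,440,280),4,"pics/a.png");crop(b,(230,120,330,220),4,"pics/b.png")
x=np.hstack([cv2.imread("pics/a.png"),cv2.imread("pics/b.png")]);cv2.imwrite("pics/ab.png",x)
E
```

```text
time_s: 1.85
tool_pos: [0.5629, -0.1992, 0.1229]
eef_rot: [3.141, -0.0, -1.571]
contact_force: [0.7, 0.2, 1.0]
gripper_width: 0.0005
0.0004989647781077645 [ 0.60779424 -0.20216744  0.34331925] [ 0.56369707 -0.19965685  0.12407535]
```

View pics/ab.png

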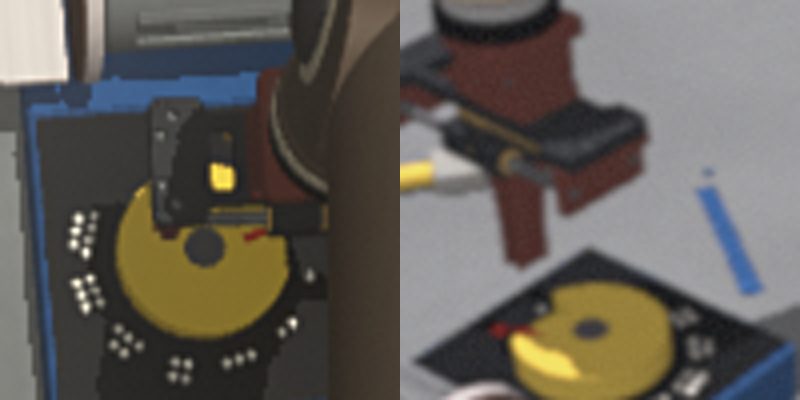

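Left: the hand is over the notch side of the dial, clear of the motor. Right: the closed tip (crop 520,260) hangs above the notch, and the pointer is still at the red square. Now I lower it into the notch.

```bash
python3 -m creep '[{"xyz":[0,0,1],"twist":0,"fingers":0},{"xyz":[0,0,2],"twist":0,"fingers":0},{"xyz":[0,0,3],"twist":0,"fingers":0},{"xyz":[0,0,3.7],"twist":0,"fingers":0},{"xyz":[0,0,4.3],"twist":0,"fingers":0},{"xyz":[0,0,4.9],"twist":0,"fingers":0},{"xyz":[0,0,4.9],"twist":0,"fingers":0}]'
```

```text
time_s: 2.65
tool_pos: [0.5626, -0.1988, 0.0726]
eef_rot: [3.14, 0.0, -1.571]
contact_force: [0.3, -0.1, 0.0]
gripper_width: 0.0006
```

Run:
```python
import numpy as np
p0=np.array([.563,-.199]);C=np.array([.551,-.157])
for a in range(-75,-216,-5):
    d=(C+.043*np.array([np.cos(np.radians(a)),np.sin(np.radians(a))])-p0)*100
    print(a,[round(-d[1],1),round(-d[0],1)],end=' ')
```

```text
-75 [np.float64(-0.0), np.float64(0.1)] -80 [np.float64(0.0), np.float64(0.5)] -85 [np.float64(0.1), np.float64(0.8)] -90 [np.float64(0.1), np.float64(1.2)] -95 [np.float64(0.1), np.float64(1.6)] -100 [np.float64(0.0), np.float64(1.9)] -105 [np.float64(-0.0), np.float64(2.3)] -110 [np.float64(-0.2), np.float64(2.7)] -115 [np.float64(-0.3), np.float64(3.0)] -120 [np.float64(-0.5), np.float64(3.3)] -125 [np.float64(-0.7), np.float64(3.7)] -130 [np.float64(-0.9), np.float64(4.0)] -135 [np.float64(-1.2), np.float64(4.2)] -140 [np.float64(-1.4), np.float64(4.5)] -145 [np.float64(-1.7), np.float64(4.7)] -150 [np.float64(-2.1), np.float64(4.9)] -155 [np.float64(-2.4), np.float64(5.1)] -160 [np.float64(-2.7), np.float64(5.2)] -165 [np.float64(-3.1), np.float64(5.4)] -170 [np.float64(-3.5), np.float64(5.4)] -175 [np.float64(-3.8), np.float64(5.5)] -180 [np.float64(-4.2), np.float64(5.5)] -185 [np.float64(-4.6), np.float64(5.5)] -190 [np.float64(-4.9), np.float64(5.4)] -195 [np.float64(-5.3), np.float64(5.4)] -200 [np.float64(-5.7), np.float64(5.2)] -205 [np.float64(-6.0), np.float64(5.1)] -210 [np.float64(-6.4), np.float64(4.9)] -215 [np.float64(-6.7), np.float64(4.7)]
```

```bash
python3 -m creep '[{"xyz":[0,0.3,0],"twist":0,"fingers":0},{"xyz":[0,0.5,0],"twist":0,"fingers":0},{"xyz":[0.1,0.8,0],"twist":0,"fingers":0},{"xyz":[0.1,1.0,0],"twist":0,"fingers":0},{"xyz":[0.1,1.2,0],"twist":0,"fingers":0},{"xyz":[0.1,1.4,0],"twist":0,"fingers":0},{"xyz":[0.1,1.6,0],"twist":0,"fingers":0},{"xyz":[0,1.9,0],"twist":0,"fingers":0}]'
```

```text
time_s: 3.45
tool_pos: [0.5457, -0.1987, 0.0743]
eef_rot: [-3.138, -0.0, -1.571]
contact_force: [5.3, 0.6, 0.7]
gripper_width: 0.0004
```

```bash
python3 -m creep '[{"xyz":[0,0.4,0],"twist":0,"fingers":0},{"xyz":[-0.2,0.8,0],"twist":0,"fingers":0},{"xyz":[-0.3,1.1,0],"twist":0,"fingers":0},{"xyz":[-0.5,1.4,0],"twist":0,"fingers":0},{"xyz":[-0.7,1.8,0],"twist":0,"fingers":0},{"xyz":[-0.9,2.1,0],"twist":0,"fingers":0},{"xyz":[-1.2,2.3,0],"twist":0,"fingers":0},{"xyz":[-1.4,2.6,0],"twist":0,"fingers":0}]'
```

```text
time_s: 4.25
tool_pos: [0.5169, -0.1843, 0.0733]
eef_rot: [3.14, 0.001, -1.571]
contact_force: [-0.4, 0.4, -0.3]
gripper_width: 0.0003
```

```bash
python3 -m creep '[{"xyz":[-0.3,0.2,0],"twist":0,"fingers":0},{"xyz":[-0.7,0.4,0],"twist":0,"fingers":0},{"xyz":[-1.0,0.6,0],"twist":0,"fingers":0},{"xyz":[-1.3,0.7,0],"twist":0,"fingers":0},{"xyz":[-1.7,0.9,0],"twist":0,"fingers":0},{"xyz":[-2.1,0.9,0],"twist":0,"fingers":0},{"xyz":[-2.4,1.0,0],"twist":0,"fingers":0},{"xyz":[-2.4,1.0,0],"twist":0,"fingers":0}]'
python3 - <<'E'
from h import *
a=arm.capture("top");b=arm.capture("scene")
crop(a,(340,190,440,290),4,"pics/a.png");crop(b,(230,130,330,230),4,"pics/b.png")
x=np.hstack([cv2.imread("pics/a.png"),cv2.imread("pics/b.png")]);cv2.imwrite("pics/cd.png",x)
E
```

```text
time_s: 5.05
tool_pos: [0.5074, -0.1596, 0.0734]
eef_rot: [3.14, 0.001, -1.57]
contact_force: [0.5, -0.6, -0.2]
gripper_width: 0.0004
```

View pics/cd.png

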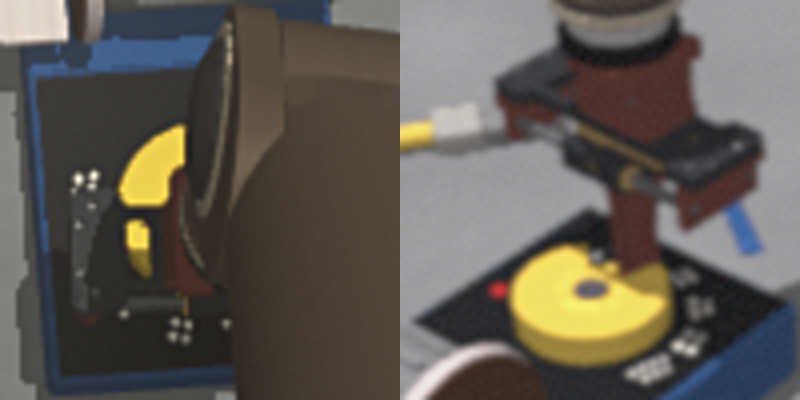

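Left: the arm hides the notch. Right: the finger is in the notch at crop (640,255), and the notch edges are at roughly (570,262) and (655,300). I'll project the expected walls to tell 3 from 4.

Run:
```python
from h import *
b=arm.capture("scene")
for k in (2,3,3.5,4):
    out=[]
    for s in(32,-32):
        for r in(.025,.05):
            t=np.radians(288-30*k+s); p=proj(b,[.551+r*np.cos(t),-.157+r*np.sin(t),.082]); out.append(((p-[230,130])*4+[400,0]).round(0).tolist())
    print(k,out)
print((proj(b,[.551,-.157,.082])-[230,130])*4+[400,0])
```

```text
2 [[569.0, 269.0], [548.0, 252.0], [610.0, 266.0], [629.0, 246.0]]
3 [[588.0, 265.0], [585.0, 242.0], [624.0, 274.0], [657.0, 261.0]]
3.5 [[598.0, 264.0], [605.0, 242.0], [628.0, 279.0], [665.0, 271.0]]
4 [[607.0, 266.0], [624.0, 245.0], [630.0, 285.0], [669.0, 283.0]]
[590.48913358 287.20290357]
```

```bash
python3 -m creep '[{"xyz":[-0.2,0,0],"twist":0,"fingers":0},{"xyz":[-0.4,0,0],"twist":0,"fingers":0},{"xyz":[-0.4,0,0],"twist":0,"fingers":0}]'; python3 -m creep '[{"xyz":[-0.2,0,0],"twist":0,"fingers":0},{"xyz":[-0.4,0,0],"twist":0,"fingers":0},{"xyz":[-0.4,0,0],"twist":0,"fingers":0}]'
python3 - <<'E'
from h import *
b=arm.capture("scene")
crop(b,(255,165,305,215),12,"pics/e.png")
E
```

```text
time_s: 5.5
tool_pos: [0.5082, -0.157, 0.0737]
eef_rot: [-3.141, -0.0, -1.571]
contact_force: [0.9, -1.8, -0.8]
gripper_width: 0.0005
time_s: 5.8
tool_pos: [0.5083, -0.1533, 0.0738]
eef_rot: [-3.141, -0.001, -1.571]
contact_force: [0.6, -3.6, -0.3]
gripper_width: 0.0001
```

View pics/e.png

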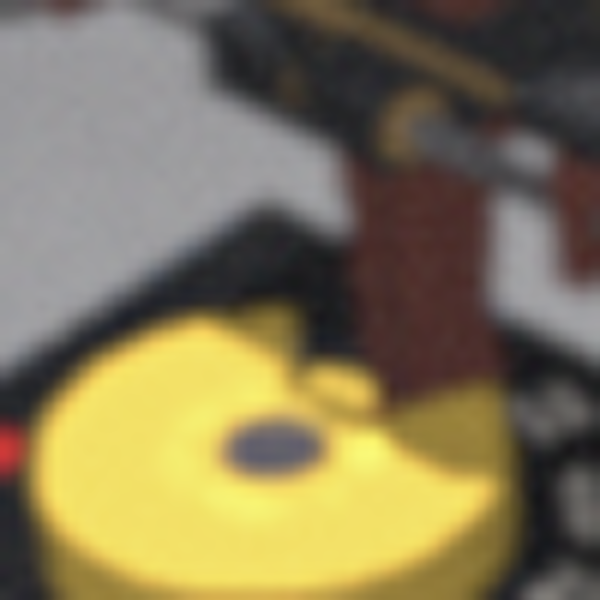

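The notch runs from about (230,315) to (490,480) in the crop, and the finger is pushing its left wall. The force is rising to 3.6 N, so the dial is climbing out of 3. I'll go on in small steps.

```bash
for i in 1; do python3 -m creep '[{"xyz":[-0.2,-0.05,0],"twist":0,"fingers":0},{"xyz":[-0.2,-0.05,0],"twist":0,"fingers":0}]'; python3 -m creep '[{"xyz":[-0.2,-0.05,0],"twist":0,"fingers":0},{"xyz":[-0.2,-0.05,0],"twist":0,"fingers":0}]'; done
```

```text
time_s: 6.05
tool_pos: [0.5087, -0.151, 0.0737]
eef_rot: [-3.141, -0.0, -1.571]
contact_force: [0.6, -2.9, -0.2]
gripper_width: 0.0006
time_s: 6.25
tool_pos: [0.5089, -0.1479, 0.0735]
eef_rot: [3.141, 0.001, -1.57]
contact_force: [-0.4, -0.1, 0.8]
gripper_width: 0.0004
```

The force has dropped to zero, so the dial has snapped over. The finger is at 168°, the middle of the notch at position 4. I lift straight up, move left, and look.

```bash
python3 -m creep '[{"xyz":[0,0,0],"twist":0,"fingers":0},{"xyz":[0,0,-1],"twist":0,"fingers":0},{"xyz":[0,0,-3],"twist":0,"fingers":0},{"xyz":[0,0,-6],"twist":0,"fingers":0},{"xyz":[0,0,-9],"twist":0,"fingers":0},{"xyz":[-3,0,-10],"twist":0,"fingers":0},{"xyz":[-7,0,-10],"twist":0,"fingers":0},{"xyz":[-11,0,-10],"twist":0,"fingers":0}]'
python3 -m creep '[{"xyz":[-4,-1,0],"twist":0,"fingers":0},{"xyz":[-8,-2,0],"twist":0,"fingers":0},{"xyz":[-12,-3,0],"twist":0,"fingers":0},{"xyz":[-16,-4,0],"twist":0,"fingers":0},{"xyz":[-20,-5,0],"twist":0,"fingers":0},{"xyz":[-21.5,-5.6,0],"twist":0,"fingers":0},{"xyz":[-21.5,-5.6,0],"twist":0,"fingers":0},{"xyz":[-21.5,-5.6,0],"twist":0,"fingers":0}]'
python3 - <<'E'
from h import *
a=arm.capture("top");b=arm.capture("scene")
crop(a,(340,190,440,290),4,"pics/a.png");crop(b,(320,200,420,300),4,"pics/b.png")
x=np.hstack([cv2.imread("pics/a.png"),cv2.imread("pics/b.png")]);cv2.imwrite("pics/fg.png",x)
print(arm.get_obs()["tool_pos"])
E
```

```text
time_s: 7.05
tool_pos: [0.5092, -0.0377, 0.175]
eef_rot: [-3.14, 0.0, -1.572]
contact_force: [0.5, -0.2, -0.8]
gripper_width: 0.0005
time_s: 7.85
tool_pos: [0.5649, 0.175, 0.1736]
eef_rot: [3.141, -0.001, -1.571]
contact_force: [-0.8, -0.7, 0.3]
gripper_width: 0.0003
[0.56506177 0.17391538 0.17374674]
```

View pics/fg.png

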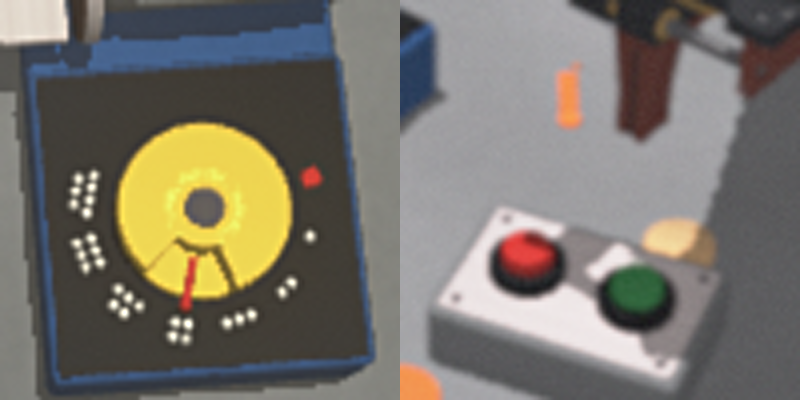

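The pointer (crop 188,290) lines up with the 4 dots (180,330), so the dial is on 4. The tip is above the green button. Next I descend and press.

```bash
python3 -m creep '[{"xyz":[-0.4,-0.1,2],"twist":0,"fingers":0},{"xyz":[-0.4,-0.1,5],"twist":0,"fingers":0},{"xyz":[-0.4,-0.1,8],"twist":0,"fingers":0},{"xyz":[-0.4,-0.1,9.5],"twist":0,"fingers":0},{"xyz":[-0.4,-0.1,10.3],"twist":0,"fingers":0},{"xyz":[-0.4,-0.1,10.3],"twist":0,"fingers":0}]'; python3 -m creep '[{"xyz":[0,0,0.3],"twist":0,"fingers":0},{"xyz":[0,0,0.6],"twist":0,"fingers":0},{"xyz":[0,0,0.9],"twist":0,"fingers":0},{"xyz":[0,0,0.9],"twist":0,"fingers":0},{"xyz":[0,0,0.9],"twist":0,"fingers":0}]'
```

```text
time_s: 8.55
tool_pos: [0.566, 0.1793, 0.0703]
eef_rot: [3.141, -0.001, -1.572]
contact_force: [-0.2, 1.5, 0.3]
gripper_width: 0.0004
time_s: 9.05
tool_pos: [0.5671, 0.1803, 0.0624]
eef_rot: [-3.14, 0.0, -1.571]
contact_force: [2.1, -0.2, 5.3]
gripper_width: 0.0004
```

```bash
python3 -m creep '[{"xyz":[0,0,0.2],"twist":0,"fingers":0},{"xyz":[0,0,0.4],"twist":0,"fingers":0},{"xyz":[0,0,0.4],"twist":0,"fingers":0},{"xyz":[0,0,0.4],"twist":0,"fingers":0}]'
python3 - <<'E'
from h import *
b=arm.capture("scene")
crop(b,(345,235,405,295),8,"pics/p.png")
E
```

```text
time_s: 9.45
tool_pos: [0.5673, 0.1803, 0.0609]
eef_rot: [-3.138, 0.0, -1.571]
contact_force: [-5.8, -3.1, 29.5]
gripper_width: 0.0004
```

View pics/p.png

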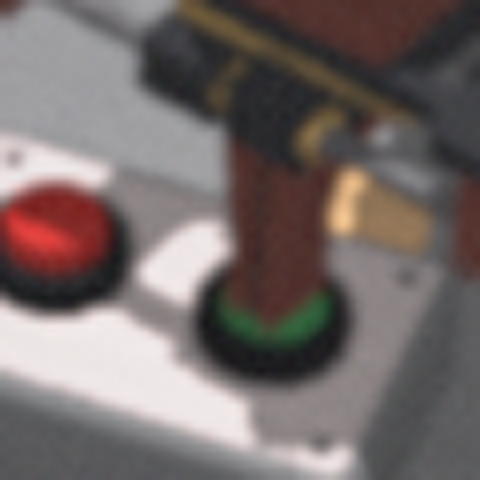

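The tip is centred on the green button (270,310), which is bottomed out at z 0.061 with 29 N. Red at (55,240) is untouched. Now I release and retreat.

```bash
python3 -m creep '[{"xyz":[0,0,-0.5],"twist":0,"fingers":0},{"xyz":[0,0,-2],"twist":0,"fingers":0},{"xyz":[0,0,-5],"twist":0,"fingers":0},{"xyz":[0,0,-9],"twist":0,"fingers":0},{"xyz":[0,0,-13],"twist":0,"fingers":0},{"xyz":[0,2,-15],"twist":0,"fingers":0},{"xyz":[0,2,-15],"twist":0,"fingers":0},{"xyz":[0,2,-15],"twist":0,"fingers":0}]'
python3 - <<'E'
from h import *
a=arm.capture("top");b=arm.capture("scene")
crop(a,(340,190,440,290),4,"pics/a.png");crop(b,(320,200,420,300),4,"pics/b.png")
x=np.hstack([cv2.imread("pics/a.png"),cv2.imread("pics/b.png")]);cv2.imwrite("pics/end.png",x)
E
```

```text
time_s: 10.3
tool_pos: [0.5457, 0.18, 0.2077]
eef_rot: [3.141, -0.0, -1.571]
contact_force: [0.5, 0.4, -0.1]
gripper_width: 0.0006
```

View pics/end.png

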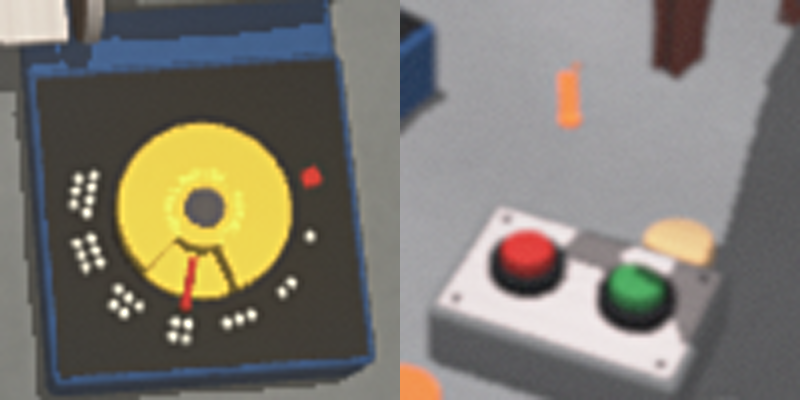

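The dial is still on 4, both buttons are up, and the robot is clear of everything.

```bash
python3 -c "
from station import arm
print(arm.hand_in())"
```

```text
the job is handed in; nothing more can be done
None
```

The dial is on position 4, the green start button has been pressed and released, and the job is handed in. The simulator gave no verdict.

- **Dial:** I pushed it from 0 to 4 with the closed fingertip in the notch. The highest force I read while pushing was about 5 N, taken at the end of each move. I lifted off with about zero force, and pictures before and after the press show the pointer at the 4 dots.
- **Green button:** I pressed it down to a tip height of 0.061 m (6 mm of travel, with 29 N at the bottom) and let go. The last picture shows it up again.
- **Red button and robot:** The red button is up and was never touched. The hand was clear of everything, about 0.2 m above the table.
- **Loose things:** I moved none on purpose and saw no sign of contact. I did not compare every item's final place with its start.
- **Disagreement:** The two cameras differed by up to about 10 mm on the dial and button positions. I relied mainly on the top view, and the finger landed correctly both times.

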